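# Move the sign-out clipboard to the other fold-down hook

## Robot

A 6-joint arm with a two-finger parallel gripper is mounted at the origin on the work surface. World frame = base frame: x ahead of the robot, y to its left, z up, the work surface at z = 0. Lengths are in m, angles in rad, forces in N, time in s.
With the tool pointing down it reaches from about 0.375 to 0.9 m from the base axis. Payload 3.1 kg.
Tool frame: the origin (TCP) lies on the centre line of the jaws, within the pads' length; the fingertips stand 14 mm ahead of it and the grasp point (between the pads) lies 5 mm behind it; y points along the fingers, z is the direction in which the jaws open and shut, and the axes are right-handed (so a half turn about y gives the same grasp; the last joint's range is limited). The gripper opens to 87 mm and grips with 3 to 60 N. Pads are 19 mm wide; open, the fingers measure 117 mm over their backs; the gripper's body (75 mm by 190 mm) begins 51 mm behind the grasp point.
Start: joints at [0.947, 0.527, 1.433, -0, 1.181, -0.178], TCP at [0.269, 0.564, 0.237] pointing down, gripper open.
Joint ranges: [-3.08, 3.08], [-0.75, 2.2], [0.22, 2.44], [-1.43, 4.57], [0, 2.65], [-2.85, 2.85]. Speed limits (rad/s): [2.79, 2.79, 3.14, 3.14, 3.14, 3.14].

## Interface

Orientations are given as a unit quaternion [x, y, z, w].
In Python, from rig import robot, vision gives the robot as it stands.
- The arm moves only by the shell command python3 -m crank 'ROWS' [FORCE]. ROWS is JSON, a list of rows, each a list of 7 numbers: the shift along the tool's x, y, z as a fraction of full scale, then the turn, a rotation vector about the tool's x, y, z as a fraction of full scale, then the gripper command: -1 is shut, 1 is fully open, values between are in proportion. In form: [[x, y, z, wx, wy, wz, grip], ...]. A call has 1 to 10 rows; each row is the pose to reach, as a shift and turn from the pose commanded when the call began, along the tool's axes at that moment, turning the shorter way round; what a row does not reach only later rows make up. Full scale, the value 1, is 50 cm for a shift and pi rad for a turn. A row lasts 1/8 s, in which the tool goes at most 62.5 mm and 10.7 degrees, less where a joint would pass 70% of its speed; a pose out of reach is approached as far as the arm can. A call with a number of a shift or a turn outside -1 to 1 is refused whole. A call with a gripper value outside its range is refused whole. The fingers move at their own pace and stop on an object; FORCE is the grip in N (left out, the last holds). Time passes only in rows, so rows that repeat a pose let the fingers close. It gives the time, the measured TCP pose, the force and the opening at its end, in the units of the state.
- robot.get_obs(): the state, without advancing time (a new reading comes with each control period).
- vision.camera(name): name is "scene" or "top" or "wrist"; returns the picture (480x640x3 uint8, blue, green, red); there is no depth.
- vision.camera_info(name): a dict with "vfov" (degrees; the focal length in pixels is half the picture's height over the tangent of half this angle, whatever the lens; pixels are square), "cx", "cy" (the principal point, pixels), "world_from_camera" (4x4, takes a point from camera to world coordinates); the wrist camera has in their place "tool_from_camera" (4x4, takes a point from camera to tool coordinates, whose origin is the TCP and whose axes are the tool frame's). Camera axes: x right, y up, looking along -z (the intrinsics and any distortion apply to the point x, -y, -z); pixel columns grow to the right and rows downward; lengths in m; the calibration is good to about 2 mm. A picture is of the moment at which its call begins: read the wrist's pose just before it. camera_info takes no time and is no camera call.
- robot.hand_in(): hands the job in, once; it reports no verdict.
The state is a dict: "time": time; "q": joint angles; "joint_velocities": joint speeds; "joint_torque": joint torques, N m; "position": TCP position; "tool_rot": TCP orientation; "ft_force": force on the tool from outside, world axes, zero at the start; "moment": the same for the moment, N m; "grip_width": finger opening in m.
Only numpy, scipy, OpenCV 4.12 (cv2) and the standard library are available. Lean on these libraries where they do the work, as an engineer would, in place of code of your own. Each camera call takes 0.05 s, during which the arm holds its last target.

## Task

Move the small clipboard to the other hook on the desk screen: first fold that empty hook's arm down and press it firmly home against its stop with the fingers (a steady push of about 10 N), then hang the clipboard on it by its window and let go. Last, fold the emptied hook's arm up flat and press it home just as firmly. Never squeeze or push either hook with more than 25 N, and leave the other things on the desk as they are.

Things in the scene. Friction and masses are not known exactly. Their poses are not given: they have to be found in the camera images.
- screen: Low grey fabric desk screen in a black frame, standing fixed on the desk: 480 mm long, 24 mm thick, its top edge 245 mm above the desk. Origin at the middle of its underside; its y runs along its length, and the face with the hooks looks along its -x (that face lies at x = -12 mm)
- loaded_hook: The fold-down hook of plain steel on which the clipboard hangs at the start, arm already down. Fixed plate 40 mm wide and 62 mm tall on the screen's face, with two ears 30 mm apart over all that carry the arm. Origin on the hinge axis, 12 mm off the screen's face and 205 mm above the desk; -x points straight out from the screen, y runs along the hinge (along the screen), z up
- spare_hook: The other, empty hook, the same make, axes and nominal height as loaded_hook, its arm folded up or nearly so at the start. The two hooks are 150 to 210 mm apart along the screen, either one may be the nearer to the robot
- loaded_arm (a joint): Angle of the loaded hook's arm: 0 = folded up flat (hard stop; upright), 1.571 = down (hard stop; sticking straight out level). Arm: steel bar 14 mm wide (along y), 8 mm thick, 75 mm long from the hinge axis; the last 9 mm carry a lip, 8 mm high, on top of the lowered bar (towards the screen when folded). Stiff hinge, about 0.16 N m of friction; it stays where it is left
- spare_arm (a joint): The same for the spare hook's arm, starting between 0 and 0.2; but this arm's pivot is clamped in a slotted plate and sits, differently each time, anywhere from 7 mm below to 7 mm above the origin given for spare_hook; it is level at its down stop all the same, at a height only touch tells. Folded, its end stands 28 to 42 mm above the screen's top edge and can be pushed out from behind
- clipboard_centre (a point): Centre (half-way up) of the clipboard, about 180 g. z up, x its thickness (paper on the -x side), y its width. Wooden board 110 mm wide, 125 tall, 5 thick; on top, centred, a steel clip head 48 wide, 50 tall, 10 thick with a window. Head top 87.5 mm above this point, board's shoulders 37.5 mm above. The head can be gripped from above by its two side edges, 48 mm apart
- clipboard_window (a point): Centre of the window in the clip head: an opening through the head along x, 26 mm wide and 26 mm high; above it a bar 16 mm high to the head's top, by which the clipboard hangs on the hook's arm. 58.5 mm above clipboard_centre. Hanging on a lowered arm this point lies 9 mm below the bar's middle line
- stapler: Black stapler, 120 x 34 x 33 mm, loose; leave alone. Origin under its centre
- tape_roll: Clear roll of tape lying flat, 68 mm across, 24 mm high; leave alone. Origin under its centre
- note_pad: White note block 76 x 76 x 22 mm; leave alone. Origin under its centre
- mug: White mug, 80 mm across, 95 mm high, behind the screen; leave alone. Origin under its centre
- pen_pot: Square black pen pot, 85 mm wide, 100 mm high with pens to 155 mm, behind the screen; leave alone. Origin under its centre
- hole_punch: Grey hole punch, 110 x 50 x 40 mm; leave alone. Origin under its centre
Not all that is in view belongs to the job. There is more than one size of the part that bears clipboard_centre; the job needs the largest.

How it is judged:
On the way, in this order (a step that is already met when the one before it is completed fails the run):
1. the spare hook's arm is fully down and pressed against its stop by the fingers with at least 7 N for 0.3 s (value of joint spare_arm above 1.52 rad and contact force between the fingers and spare_hook above 7 N), for 0.3 s.
2. the clipboard hangs on the spare hook by its window, released (x of clipboard_window in the frame of spare_hook between -0.066 and -0.008 m and y of clipboard_window in the frame of spare_hook between -0.015 and 0.015 m and contact force between clipboard and spare_hook above 0.5 N and contact force between the fingers and clipboard below 0.1 N and value of joint spare_arm above 1.5 rad), for 0.3 s.
3. the emptied hook's arm is fully up and pressed flat by the fingers with at least 7 N for 0.3 s (value of joint loaded_arm below 0.05 rad and contact force between the fingers and loaded_hook above 7 N), for 0.3 s.
At the end, for the whole second after the job is handed in: The clipboard hangs at rest (under 0.05 m/s, within 0.25 rad of upright) by its window on the spare hook's arm, between plate and lip and within 15 mm of the arm's middle line; that arm is down (over 1.5 rad) and the emptied hook's arm is flat (under 0.05 rad) (value of joint loaded_arm below 0.05 rad and value of joint spare_arm above 1.5 rad and x of clipboard_window in the frame of spare_hook between -0.066 and -0.008 m and y of clipboard_window in the frame of spare_hook between -0.015 and 0.015 m and angle between clipboard_centre's own z axis and vertical below 0.25 rad and linear speed of clipboard below 0.05 m/s and contact force between clipboard and spare_hook above 0.5 N); the robot touches nothing.
It fails at once if a hook is squeezed or pushed by the robot with more than 25 N (contact force between the fingers and loaded_hook above 25 N or contact force between the fingers and spare_hook above 25 N).
It fails at once if another thing on the desk is moved by more than 30 mm (distance of any of stapler, tape_roll, note_pad, mug, pen_pot, hole_punch from where it was at the start of the episode above 0.03 m).
It also fails if it takes over 72 s, if anything falls off the work surface, if the arm or the gripper's body presses on something with over 40 N, if the wrist force passes 120 N, or if a joint passes its speed limit or range.

## Working session

There is one attempt and no reset: what is moved stays moved. The work goes in short steps, Python scripts to look and compute and a shell command to move; the robot and the scene stay as the last step left them, time stands still between calls to the robot, and variables do not carry over. Pictures are saved under pics/ and viewed, and the job is handed in when it is done.

```bash
ls; mkdir -p pics; cat > h.py <<'E'
import numpy as np, cv2
from rig import robot, vision
from scipy.spatial.transform import Rotation as R
def T_of(o):
    T=np.eye(4);T[:3,:3]=R.from_quat(o['tool_rot']).as_matrix();T[:3,3]=o['position'];return T
E
python3 - <<'E'
from h import *
o=robot.get_obs()
for k,v in o.items(): print(k,np.round(v,4))
print(R.from_quat(o['tool_rot']).as_matrix().round(3))
for n in ['scene','top','wrist']:
    print(n,{k:(np.round(v,4).tolist() if not isinstance(v,str) else v) for k,v in vision.camera_info(n).items()})
    cv2.imwrite(f'pics/{n}0.png',vision.camera(n))
E
```

```text
pics
time 0.0
q [ 0.9465  0.5285  1.4339  0.      1.1814 -0.1785]
joint_velocities [-0.0009  0.0006 -0.0001 -0.0004 -0.0005  0.0009]
joint_torque [ 3.00000e-04 -4.40037e+01 -1.76591e+01  6.33000e-02  5.82000e-02
 -2.00000e-04]
position [0.269  0.5634 0.2356]
tool_rot [ 0.6903 -0.1566  0.156  -0.6889]
ft_force [-0.558   0.0024 -0.6774]
moment [-0.0279 -0.0016 -0.0106]
grip_width 0.0867
[[ 0.902 -0.001  0.431]
 [-0.431 -0.002  0.902]
 [-0.    -1.    -0.002]]
scene {'vfov': 47.8138, 'cx': 307.286, 'cy': 242.1006, 'world_from_camera': [[-0.2604, -0.6064, 0.7513, 1.3398], [0.9655, -0.157, 0.2079, 0.2737], [-0.0081, 0.7795, 0.6263, 0.7811], [0.0, 0.0, 0.0, 1.0]]}
top {'vfov': 43.0832, 'cx': 327.2227, 'cy': 245.7595, 'world_from_camera': [[0.0069, 0.9793, -0.2024, 0.3347], [-1.0, 0.0076, 0.0026, 0.0468], [0.0041, 0.2024, 0.9793, 1.3114], [0.0, 0.0, 0.0, 1.0]]}
wrist {'vfov': 65.6348, 'cx': 317.2635, 'cy': 241.0405, 'tool_from_camera': [[-0.0008, -0.9626, -0.2708, -0.0728], [-0.0002, 0.2708, -0.9626, -0.1488], [1.0, -0.0007, -0.0004, 0.0015], [0.0, 0.0, 0.0, 1.0]]}
```

View pics/scene0.png

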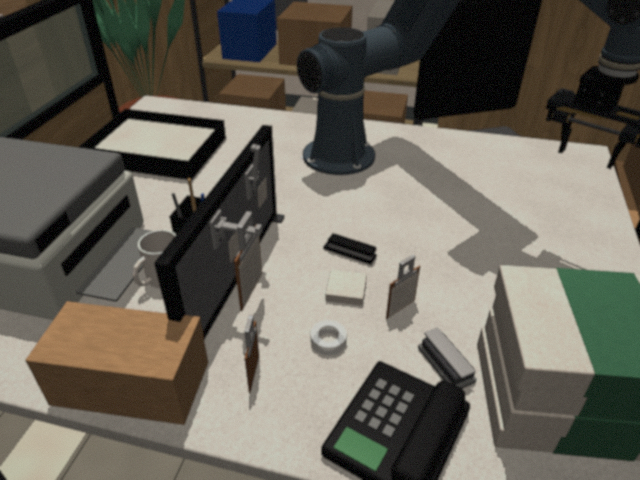

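View pics/top0.png

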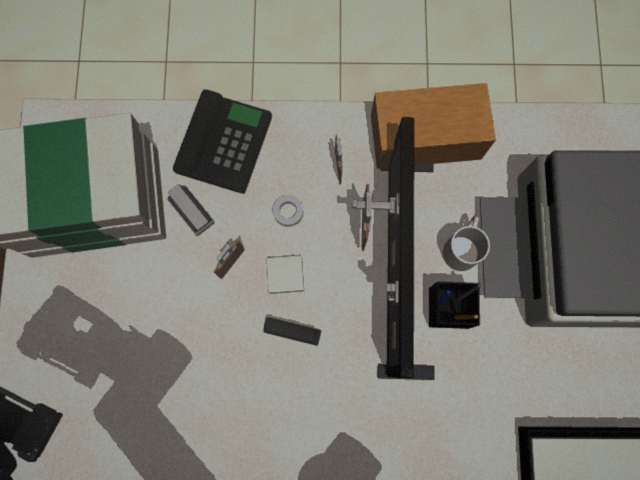

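View pics/wrist0.png

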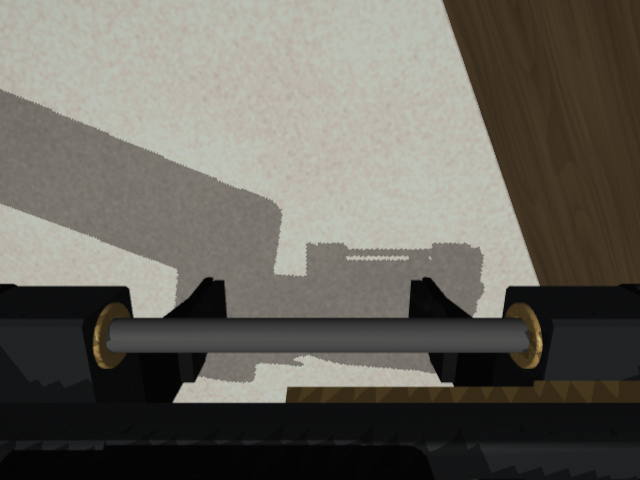

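```bash
cat >> h.py <<'E'
def K(n):
    c=vision.camera_info(n); f=240/np.tan(np.radians(c['vfov'])/2); return f,c['cx'],c['cy']
def W(n,o=None):
    c=vision.camera_info(n)
    if n=='wrist': return T_of(o)@np.array(c['tool_from_camera'])
    return np.array(c['world_from_camera'])
def ray(n,u,v,o=None):
    f,cx,cy=K(n); M=W(n,o); d=M[:3,:3]@np.array([(u-cx)/f,-(v-cy)/f,-1]); return M[:3,3],d/np.linalg.norm(d)
def onplane(n,u,v,z,o=None,ax=2):
    p,d=ray(n,u,v,o); return p+d*(z-p[ax])/d[ax]
def proj(n,P,o=None):
    f,cx,cy=K(n); M=np.linalg.inv(W(n,o)); q=M[:3,:3]@np.asarray(P)+M[:3,3]; return np.array([cx+f*q[0]/-q[2], cy-f*q[1]/-q[2]])
def tri(rs):
    A=np.zeros((3,3));b=np.zeros(3)
    for p,d in rs:
        Q=np.eye(3)-np.outer(d,d);A+=Q;b+=Q@p
    x=np.linalg.solve(A,b); return x,[np.linalg.norm((np.eye(3)-np.outer(d,d))@(x-p)) for p,d in rs]
E
python3 - <<'E'
from h import *
a=cv2.imread('pics/top0.png');b=cv2.imread('pics/scene0.png')
cv2.imwrite('pics/topc.png',cv2.resize(a[100:400,310:450],None,fx=3.9,fy=2,interpolation=cv2.INTER_CUBIC)[:600])
c=a[110:310,300:440]; cv2.imwrite('pics/topc.png',cv2.resize(c,None,fx=3,fy=3,interpolation=cv2.INTER_CUBIC))
c=b[120:400,150:430]; cv2.imwrite('pics/scenec.png',cv2.resize(c,None,fx=2.1,fy=2.1,interpolation=cv2.INTER_CUBIC))
E
```

```text
(no output)
```

View pics/topc.png

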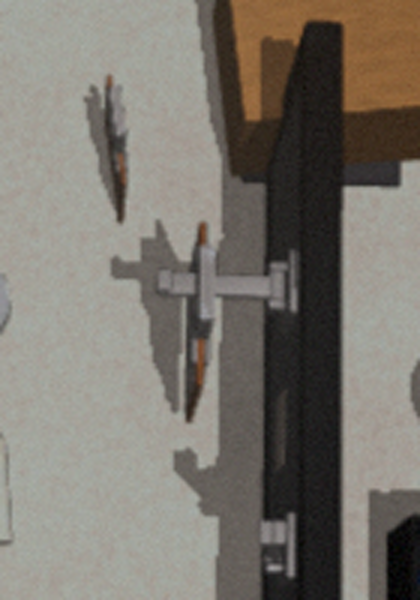

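View pics/scenec.png

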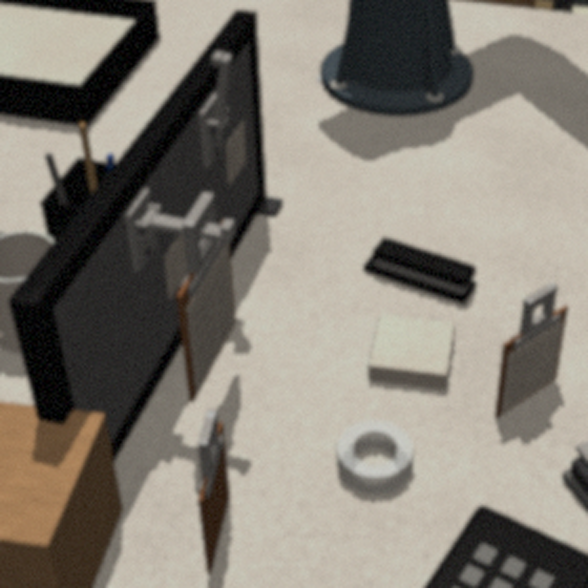

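```bash
python3 - <<'E'
from h import *
a=cv2.imread('pics/top0.png')
P=lambda u,v,z: print((u,v,z),onplane('top',u,v,z).round(4))
for u,v in [(400.7,118),(413.8,118),(400.7,378),(413.8,378)]: P(u,v,.245)
P(396.7,194,.205);P(396.7,214,.205);P(396.7,281.7,.205);P(396.7,302.3,.205)
P(353,204,.214);P(353,200,.214);P(353,208,.214)
P(365,203,.228);P(371.5,203,.228)
P(285,274,.022);P(292,330,.033);P(467,245,.095);P(288,210,.024);P(455,305,.1);P(340,155,.1);P(230,255,.1);P(190,210,.04)
# top edge profile
g=cv2.cvtColor(a,cv2.COLOR_BGR2GRAY)
for r in (180,240,330,360): print(r,g[r,380:425])
E
python3 - <<'E'
import cv2
a=cv2.imread('pics/top0.png')
cv2.imwrite('pics/t2.png',cv2.resize(a[260:390,350:480],None,fx=4.5,fy=4.5,interpolation=cv2.INTER_CUBIC))
b=cv2.imread('pics/scene0.png')
cv2.imwrite('pics/s2.png',cv2.resize(b[125:285,150:310],None,fx=3.7,fy=3.7,interpolation=cv2.INTER_CUBIC))
E
```

```text
(400.7, 118, 0.245) [ 0.8006 -0.092   0.245 ]
(413.8, 118, 0.245) [ 0.8008 -0.1166  0.245 ]
(400.7, 378, 0.245) [ 0.3246 -0.0837  0.245 ]
(413.8, 378, 0.245) [ 0.3247 -0.1061  0.245 ]
(396.7, 194, 0.205) [ 0.6645 -0.0869  0.205 ]
(396.7, 214, 0.205) [ 0.6254 -0.0863  0.205 ]
(396.7, 281.7, 0.205) [ 0.497  -0.0842  0.205 ]
(396.7, 302.3, 0.205) [ 0.4591 -0.0836  0.205 ]
(353, 204, 0.214) [ 0.6417 -0.0038  0.214 ]
(353, 200, 0.214) [ 0.6494 -0.0038  0.214 ]
(353, 208, 0.214) [ 0.6339 -0.0038  0.214 ]
(365, 203, 0.228) [ 0.6399 -0.0253  0.228 ]
(371.5, 203, 0.228) [ 0.64   -0.0373  0.228 ]
(285, 274, 0.022) [0.5387 0.1335 0.022 ]
(292, 330, 0.033) [0.4189 0.1156 0.033 ]
(467, 245, 0.095) [ 0.59   -0.2424  0.095 ]
(288, 210, 0.024) [0.6801 0.1297 0.024 ]
(455, 305, 0.1) [ 0.4664 -0.2123  0.1   ]
(340, 155, 0.1) [0.7799 0.0181 0.1   ]
(230, 255, 0.1) [0.5645 0.2405 0.1   ]
(190, 210, 0.04) [0.6741 0.3403 0.04  ]
180 [ 94  99  95  88  93  89  92  87  62  23  27  38  34  35  34  36  34  34
  29  32  18  26  30  30  29  33  29  26  30  29  29  28  27  62 124 157
 156 152 158 157 156 154 159 159 159]
240 [ 90  93  99  91  96  96  93  81  38  26  31  33  37  36  48  53  35  36
  32  28  26  25  36  31  31  30  31  29  30  34  28  31  32  58 128 161
 155 155 153 153 160 158 164 161 159]
330 [ 85  90  90  93  97  91  82  30  20  23  26  24  38  48  51  54  34  31
  25  15  10  23  28  25  25  31  30  32  30  28  28  25  28  61 133 161
 165 162 159 165 163 164 167 161 162]
360 [144  96  96  94  95  91  72  20  11  27  23  22  23  33  23  18  28  30
  20   7  22  15  27  26  23  27  25  27  21  25  29  20  29  86 159 160
 157 158 163 162 159 155 157 158 154]
```

View pics/t2.png

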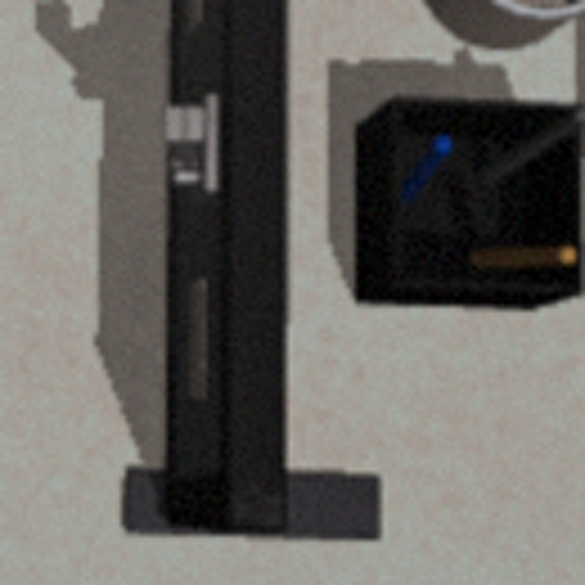

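View pics/s2.png

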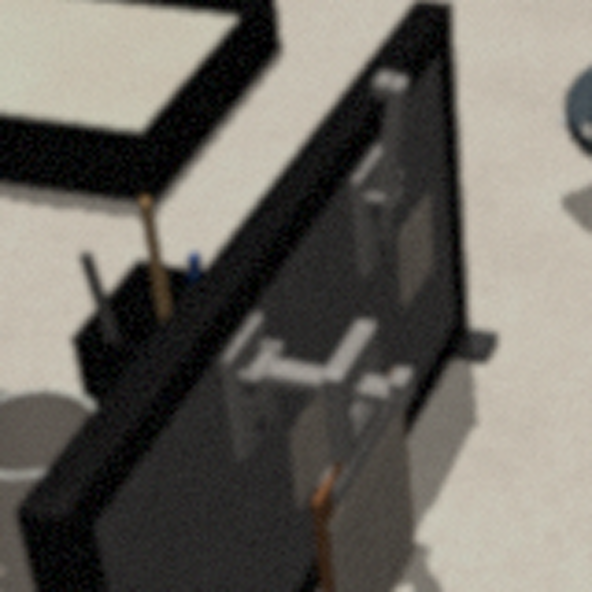

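```bash
python3 - <<'E'
from h import *
def t(p,q): x,e=tri([ray('top',*p),ray('scene',*q)]); print(x.round(4),np.round(e,4))
t((390.9,287.1),(255.4,146.6))
# screen corners check: near top front corner
for P in [(.3246,-.0837,.245),(.8006,-.092,.245),(.8008,-.1166,.245)]: print(proj('scene',P).round(1))
# loaded arm lip: top (355.5,203.5)  
print(proj('scene',(.6417,0,.215)).round(1),proj('scene',(.645,-.087,.236)).round(1),proj('scene',(.478,-.087,.236)).round(1))
E
```

```text
[ 0.4772 -0.0659  0.276 ] [0.0001 0.0001]
[272.1 125. ]
[169.3 264.3]
[154.4 261.7]
[262.3 227.7] [213.3 211.5] [246.6 163.6]
```

```bash
python3 -m crank '[[0.1,-0.2,-0.08,0,0.05,0,-1],[0.975,-0.368,-0.783,0,0.364,0,-1],[0.975,-0.368,-0.783,0,0.364,0,-1],[0.975,-0.368,-0.783,0,0.364,0,-1],[0.975,-0.368,-0.783,0,0.364,0,-1],[0.975,-0.368,-0.783,0,0.364,0,-1],[0.975,-0.368,-0.783,0,0.364,0,-1],[0.975,-0.368,-0.783,0,0.364,0,-1],[0.975,-0.368,-0.783,0,0.364,0,-1],[0.975,-0.368,-0.783,0,0.364,0,-1]]'
python3 - <<'E'
from h import *
o=robot.get_obs();print(o['position'].round(4) if hasattr(o['position'],'round') else o['position'],o['time'],np.round(o['q'],3));print(T_of(o)[:3,:3].round(3))
E
```

```text
time: 1.4
position: [0.5225, 0.0368, 0.4114]
tool_rot: [-0.495, 0.505, -0.505, 0.495]
ft_force: [0.5, -0.0, 0.0]
grip_width: 0.0019
[0.5225 0.0368 0.4114] 1.4 [-0.143  0.224  1.426  0.     1.492 -0.125]
[[-0.019 -0.     1.   ]
 [-1.     0.    -0.019]
 [-0.    -1.    -0.   ]]
```

```bash
python3 -m crank '[[0.1,0,0.06,0,0,0,-1],[0.1,0,0.06,0,0,0,-1],[0.1,0,0.06,0,0,0,-1]]'
python3 - <<'E'
from h import *
o=robot.get_obs();np.save('o1.npy',o,allow_pickle=True)
im=vision.camera('wrist');cv2.imwrite('pics/w1.png',im);print(o['position'],o['tool_rot'])
E
```

```text
time: 1.78
position: [0.5505, -0.0116, 0.4104]
tool_rot: [-0.495, 0.506, -0.504, 0.495]
ft_force: [-0.0, -0.6, 0.2]
grip_width: 0.0004
[ 0.55054333 -0.01157468  0.41044214] [-0.4954344   0.50553026 -0.50398376  0.49495886]
```

View pics/w1.png

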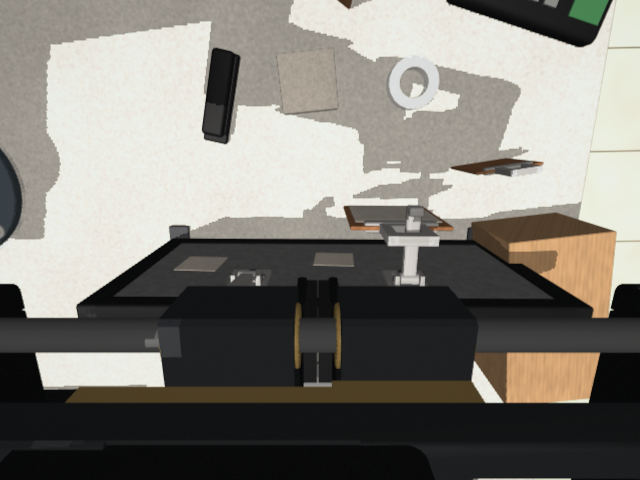

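```bash
python3 - <<'E'
from h import *
a=cv2.imread('pics/w1.png')
cv2.imwrite('pics/w1c.png',cv2.resize(a[190:300,330:470],None,fx=5.5,fy=5.5,interpolation=cv2.INTER_CUBIC))
cv2.imwrite('pics/w1d.png',cv2.resize(a[240:300,200:300],None,fx=7,fy=7,interpolation=cv2.INTER_CUBIC))
E
```

```text
(no output)
```

View pics/w1c.png

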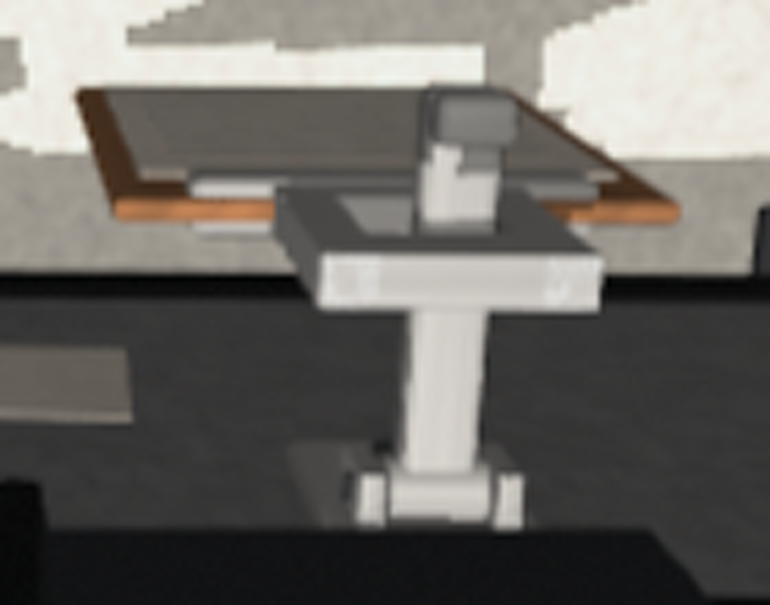

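View pics/w1d.png

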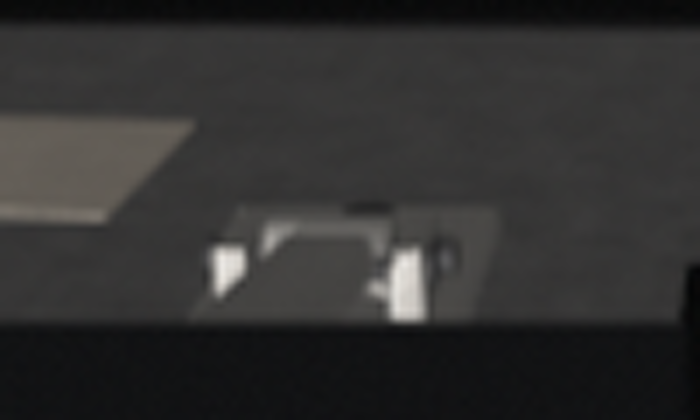

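```bash
python3 - <<'E'
from h import *
o=np.load('o1.npy',allow_pickle=True).item()
P=lambda u,v,z: print((round(u,1),round(v,1),z),onplane('wrist',u,v,z,o).round(4))
P(387.8,241.1,.225);P(439.1,241.1,.225)
P(413.5,246,.225);P(413.5,236.4,.225)
P(410,279,.209);P(411.3,250,.209)
P(330+475/5.5,190+95/5.5,.217);P(330+475/5.5,190+140/5.5,.217)
P(245.6,280.7,.213); P(230,280,.213);P(261.1,280,.213)
# combos
def t(p,q,r=None): 
    rs=[ray('top',*p),ray('wrist',*q,o)]
    x,e=tri(rs); print('tri',x.round(4),np.round(e,4))
t((300+207/3,110+280/3),(413.5,241.1))
E
```

```text
(387.8, 241.1, 0.225) [ 0.6175 -0.0316  0.225 ]
(439.1, 241.1, 0.225) [ 0.6653 -0.0325  0.225 ]
(413.5, 246, 0.225) [ 0.6417 -0.0368  0.225 ]
(413.5, 236.4, 0.225) [ 0.6412 -0.0275  0.225 ]
(410, 279, 0.209) [ 0.6441 -0.0762  0.209 ]
(411.3, 250, 0.209) [ 0.6439 -0.0457  0.209 ]
(416.4, 207.3, 0.217) [ 0.6445 -0.0016  0.217 ]
(416.4, 215.5, 0.217) [ 0.6449 -0.0094  0.217 ]
(245.6, 280.7, 0.213) [ 0.4795 -0.0735  0.213 ]
(230, 280, 0.213) [ 0.464  -0.0725  0.213 ]
(261.1, 280, 0.213) [ 0.495 -0.073  0.213]
tri [ 0.6421 -0.0333  0.2202] [0.0006 0.0006]
```

```bash
python3 -m crank '[[0.1,0.05,-0.09,0,0,0,-1],[0.163,0.1,-0.142,0,0,0,-1],[0.163,0.2,-0.142,0,0,0,-1],[0.163,0.2,-0.142,0,0,0,-1],[0.163,0.2,-0.142,0,0,0,-1]]'
```

```text
time: 2.45
position: [0.4797, -0.0912, 0.3127]
tool_rot: [0.495, -0.503, 0.505, -0.496]
ft_force: [0.6, 0.6, 0.9]
grip_width: 0.0003
```

```bash
python3 -m crank '[[0,0.04,-0.003,0,0,0,-1],[0,0.083,-0.003,0,0,0,-1],[0,0.083,-0.003,0,0,0,-1],[0,0.083,-0.003,0,0,0,-1]]'
python3 - <<'E'
from h import *
cv2.imwrite('pics/s3.png',cv2.resize(vision.camera('scene')[80:260,150:350],None,fx=3,fy=3,interpolation=cv2.INTER_CUBIC))
E
```

```text
time: 2.95
position: [0.4786, -0.092, 0.2714]
tool_rot: [0.495, -0.503, 0.506, -0.496]
ft_force: [0.2, 0.1, 0.1]
grip_width: 0.0009
```

View pics/s3.png

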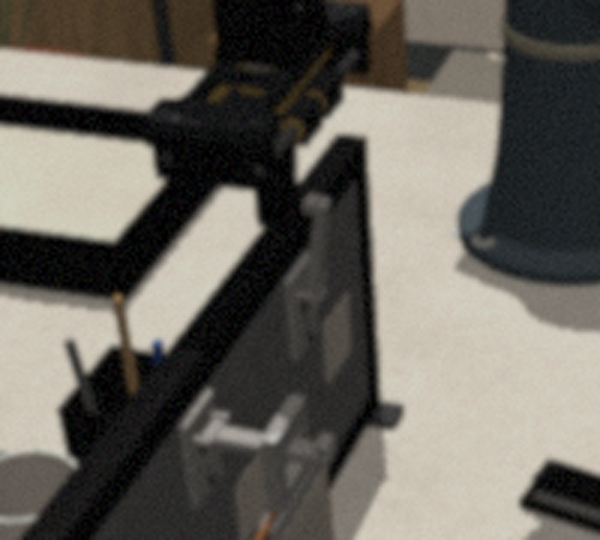

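```bash
python3 -m crank '[[-0.015,0.001,0,0,0,0,-1],[-0.03,0.002,0,0,0,0,-1],[-0.048,0.004,0,0,0,0,-1],[-0.066,0.011,0,0,0,0,-1],[-0.082,0.021,0,0,0,0,-1],[-0.093,0.031,0,0,0,0,-1],[-0.103,0.041,0,0,0,0,-1],[-0.112,0.053,0,0,0,0,-1],[-0.119,0.066,0,0,0,0,-1],[-0.122,0.075,0,0,0,0,-1]]'
python3 - <<'E'
from h import *
cv2.imwrite('pics/s4.png',cv2.resize(vision.camera('scene')[80:260,150:350],None,fx=3,fy=3,interpolation=cv2.INTER_CUBIC))
E
```

```text
time: 4.25
position: [0.4782, -0.0307, 0.2316]
tool_rot: [-0.495, 0.505, -0.504, 0.495]
ft_force: [1.9, -2.0, 2.5]
grip_width: 0.0003
```

View pics/s4.png

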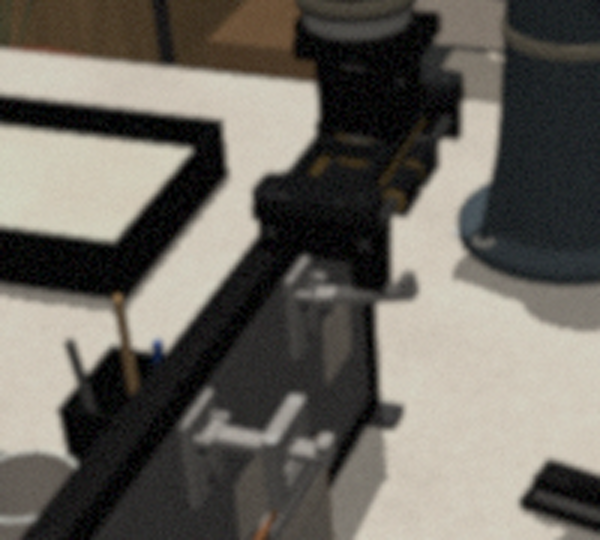

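```bash
python3 -m crank '[[-0.003,0.004,0,0,0,0,-1],[-0.005,0.008,0,0,0,0,-1],[-0.005,0.008,0,0,0,0,-1]]'; python3 -m crank '[[0,0.003,0,0,0,0,-1],[0,0.003,0,0,0,0,-1]]'
```

```text
time: 4.68
position: [0.4778, -0.0282, 0.2279]
tool_rot: [-0.496, 0.505, -0.504, 0.495]
ft_force: [-0.1, -1.3, 1.5]
grip_width: 0.0005
time: 4.92
position: [0.4779, -0.0281, 0.2265]
tool_rot: [-0.495, 0.505, -0.504, 0.495]
ft_force: [-0.9, -0.5, 1.8]
grip_width: 0.0004
```

```bash
python3 -m crank '[[0,0.003,0,0,0,0,-1],[0,0.003,0,0,0,0,-1]]'
```

```text
time: 5.18
position: [0.478, -0.028, 0.2249]
tool_rot: [-0.495, 0.505, -0.504, 0.495]
ft_force: [-0.4, 0.8, 1.9]
grip_width: 0.0006
```

```bash
python3 -m crank '[[0,0.003,0,0,0,0,-1],[0,0.003,0,0,0,0,-1]]'
```

```text
time: 5.42
position: [0.4782, -0.0283, 0.2235]
tool_rot: [-0.495, 0.505, -0.504, 0.495]
ft_force: [-0.8, 0.5, 1.7]
grip_width: 0.0002
```

```bash
python3 -m crank '[[0,0.002,0,0,0,0,-1],[0,0.002,0,0,0,0,-1]]'; python3 - <<'E'
from h import *
cv2.imwrite('pics/s5.png',cv2.resize(vision.camera('scene')[130:220,210:310],None,fx=6,fy=6,interpolation=cv2.INTER_CUBIC))
E
```

```text
time: 5.68
position: [0.4783, -0.0285, 0.2226]
tool_rot: [-0.495, 0.505, -0.505, 0.495]
ft_force: [-0.5, 1.4, 2.9]
grip_width: 0.0002
```

View pics/s5.png

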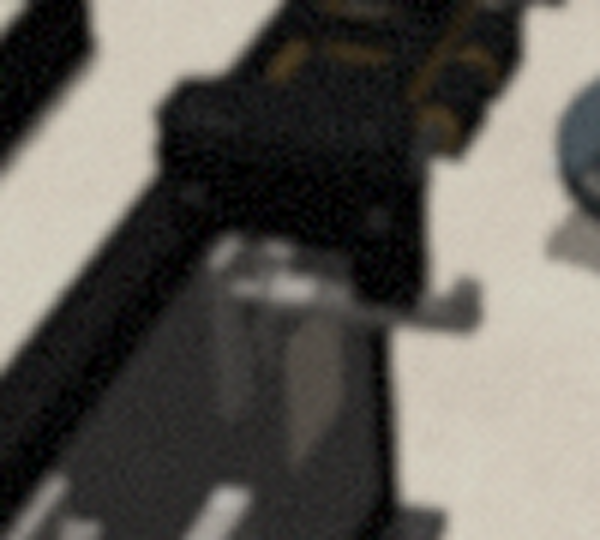

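```bash
python3 -m crank '[[0,0.002,0,0,0,0,-1],[0,0.002,0,0,0,0,-1]]'
```

```text
time: 5.98
position: [0.4784, -0.0285, 0.2216]
tool_rot: [-0.495, 0.505, -0.505, 0.495]
ft_force: [-0.9, 0.4, 2.1]
grip_width: 0.0003
```

```bash
python3 -m crank '[[0,0.002,0,0,0,0,-1],[0,0.002,0,0,0,0,-1]]'
```

```text
time: 6.22
position: [0.4784, -0.0285, 0.2206]
tool_rot: [0.495, -0.505, 0.505, -0.495]
ft_force: [-0.8, 1.2, 1.8]
grip_width: 0.0004
```

```bash
python3 -m crank '[[0,0.002,0,0,0,0,-1],[0,0.002,0,0,0,0,-1]]'
```

```text
time: 6.48
position: [0.4784, -0.0285, 0.2198]
tool_rot: [0.495, -0.505, 0.505, -0.495]
ft_force: [-0.7, 2.1, 4.2]
grip_width: 0.0002
```

```bash
python3 -m crank '[[0,0.001,0,0,0,0,-1],[0,0.001,0,0,0,0,-1]]'
```

```text
time: 6.72
position: [0.4784, -0.0284, 0.2195]
tool_rot: [0.495, -0.505, 0.505, -0.495]
ft_force: [-1.6, 2.7, 6.1]
grip_width: 0.0007
```

```bash
python3 -m crank '[[0,0.001,0,0,0,0,-1],[0,0.001,0,0,0,0,-1]]'
```

```text
time: 6.98
position: [0.4785, -0.0285, 0.2194]
tool_rot: [0.495, -0.504, 0.505, -0.495]
ft_force: [-1.9, 2.3, 9.2]
grip_width: 0.0005
```

```bash
python3 -m crank '[[0,0.001,0,0,0,0,-1],[0,0.001,0,0,0,0,-1]]'
```

```text
time: 7.22
position: [0.4785, -0.0284, 0.2192]
tool_rot: [0.495, -0.504, 0.505, -0.496]
ft_force: [-2.1, 2.7, 10.4]
grip_width: 0.0005
```

```bash
python3 -m crank '[[0,0.0005,0,0,0,0,-1],[0,0.0005,0,0,0,0,-1],[0,0.0005,0,0,0,0,-1],[0,0.0005,0,0,0,0,-1],[0,0.0005,0,0,0,0,-1]]'
```

```text
time: 7.85
position: [0.4786, -0.0284, 0.2191]
tool_rot: [0.495, -0.504, 0.505, -0.496]
ft_force: [-2.1, 2.6, 12.4]
grip_width: 0.0005
```

```bash
python3 -m crank '[[0,-0.05,0,0,0,0,-1],[0,-0.16,0.02,0,0,0,1],[0,-0.2,0.12,0,0,0,1],[0,-0.2,0.23,0,0,0,1],[0,-0.2,0.326,0,0,0,1],[0,-0.2,0.326,0,0,0,1],[0,-0.2,0.326,0,0,0,1]]'
python3 - <<'E'
from h import *
o=robot.get_obs();print(o['position'],o['grip_width'])
cv2.imwrite('pics/w2.png',vision.camera('wrist'))
cv2.imwrite('pics/s6.png',cv2.resize(vision.camera('scene')[100:300,150:350],None,fx=3,fy=3,interpolation=cv2.INTER_CUBIC))
E
```

```text
time: 8.72
position: [0.6404, -0.0318, 0.3167]
tool_rot: [-0.496, 0.505, -0.504, 0.495]
ft_force: [-0.1, -0.2, 0.0]
grip_width: 0.0525
[ 0.64041256 -0.03175679  0.31673086] 0.05253248421693873
```

View pics/w2.png

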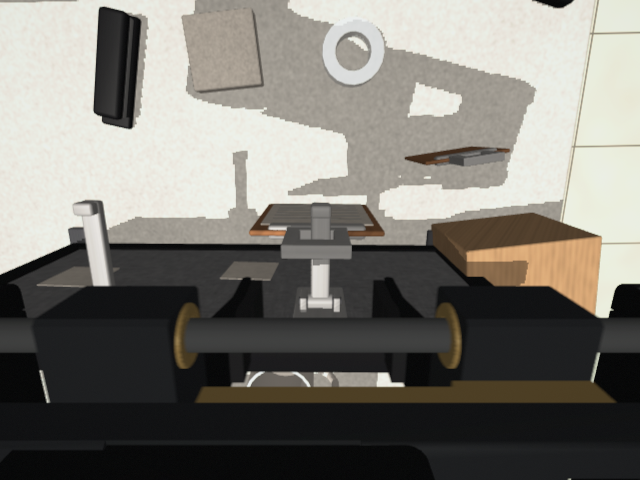

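View pics/s6.png

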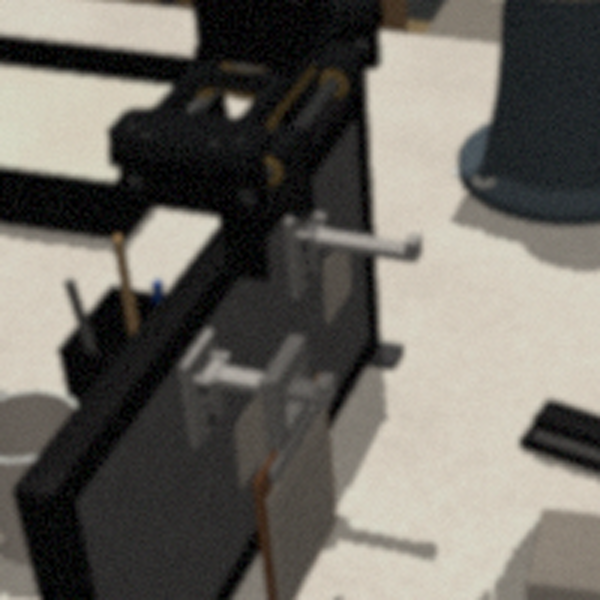

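```bash
python3 -m crank '[[0,0,0.002,0,0,0,1],[0,0,0.002,0,0,0,1],[0,0.06,0.002,0,0,0,1],[0,0.1,0.002,0,0,0,1],[0,0.1,0.002,0,0,0,1]]'
```

```text
time: 9.45
position: [0.641, -0.0313, 0.2663]
tool_rot: [-0.496, 0.506, -0.503, 0.495]
ft_force: [-0.4, -0.0, 0.5]
grip_width: 0.0869
```

```bash
python3 -m crank '[[0,0.06,0,0,0,0,1],[0,0.1,0,0,0,0,1],[0,0.133,0,0,0,0,1],[0,0.133,0,0,0,0,1],[0,0.133,0,0,0,0,1]]'
```

```text
time: 10.07
position: [0.6431, -0.0317, 0.2024]
tool_rot: [0.495, -0.504, 0.505, -0.496]
ft_force: [-0.5, 0.6, -0.3]
grip_width: 0.0867
```

```bash
python3 -m crank '[[0,0.003,-0.002,0,0,0,-1],[0,0.003,-0.002,0,0,0,-1],[0,0.003,-0.002,0,0,0,-1],[0,0.003,-0.002,0,0,0,-1],[0,0.003,-0.002,0,0,0,-1],[0,0.003,-0.002,0,0,0,-1],[0,0.003,-0.002,0,0,0,-1]]' 15
```

```text
time: 10.95
position: [0.6409, -0.0315, 0.1999]
tool_rot: [-0.496, 0.505, -0.504, 0.495]
ft_force: [-2.1, -0.6, 1.3]
grip_width: 0.0477
```

```bash
python3 -m crank '[[0,-0.01,0,0,0,0,-1],[0,-0.018,0,0,0,0,-1],[0,-0.026,0,0,0,0,-1],[0,-0.026,0,0,0,0,-1],[0,-0.026,0,0,0,0,-1]]' 20
python3 - <<'E'
from h import *
cv2.imwrite('pics/w3.png',vision.camera('wrist')[150:350,200:440].repeat(3,0).repeat(3,1))
cv2.imwrite('pics/s7.png',cv2.resize(vision.camera('scene')[150:330,180:330],None,fx=3.3,fy=3.3,interpolation=cv2.INTER_CUBIC))
E
```

```text
time: 11.58
position: [0.6413, -0.0315, 0.2128]
tool_rot: [-0.495, 0.505, -0.505, 0.495]
ft_force: [-0.6, -0.3, -2.8]
grip_width: 0.0478
```

View pics/w3.png

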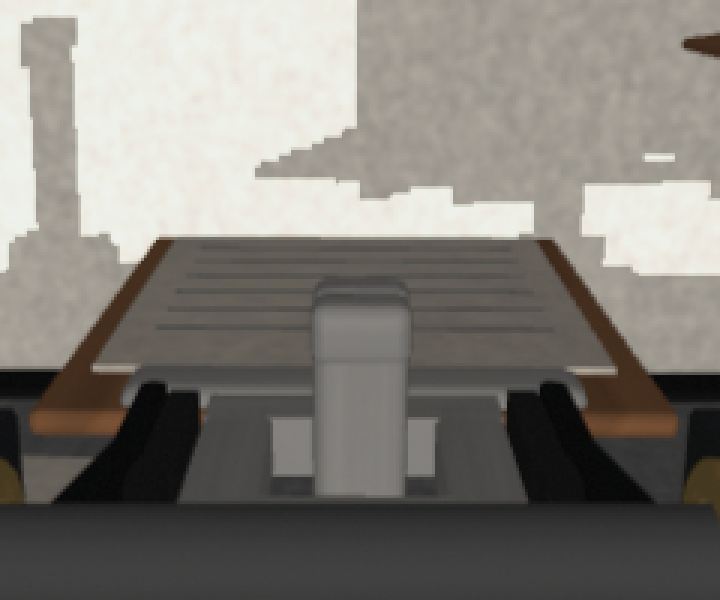

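View pics/s7.png

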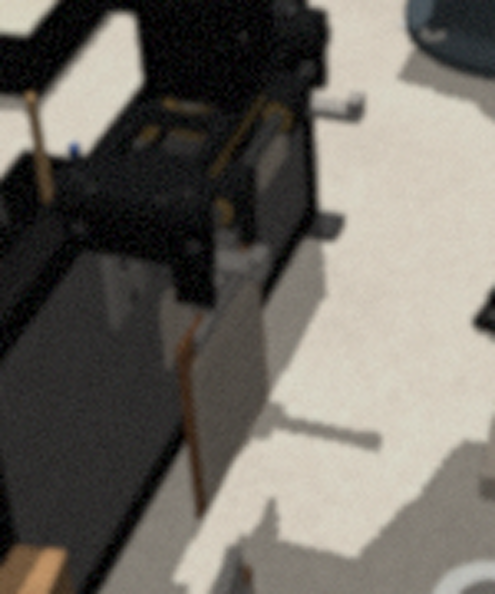

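```bash
python3 -m crank '[[-0.015,0,0,0,0,0,-1],[-0.03,0,0,0,0,0,-1],[-0.045,0,0,0,0,0,-1],[-0.055,0,0,0,0,0,-1]]' ; python3 -m crank '[[-0.03,0,0,0,0,0,-1],[-0.06,0,0,0,0,0,-1],[-0.09,0,0,0,0,0,-1],[-0.09,0,0,0,0,0,-1]]'
```

```text
time: 12.18
position: [0.6418, -0.0032, 0.2129]
tool_rot: [-0.496, 0.504, -0.504, 0.496]
ft_force: [0.3, 0.5, -1.4]
grip_width: 0.048
time: 12.68
position: [0.6425, 0.0427, 0.2129]
tool_rot: [-0.496, 0.504, -0.504, 0.496]
ft_force: [-0.0, 0.2, -3.1]
grip_width: 0.0478
```

```bash
python3 -m crank '[[0,0.003,-0.09,0,0,0,-1],[0,0.006,-0.19,0,0,0,-1],[0,0.008,-0.28,0,0,0,-1],[0,0.008,-0.325,0,0,0,-1],[0,0.008,-0.325,0,0,0,-1],[0,0.008,-0.325,0,0,0,-1]]'
python3 - <<'E'
from h import *
cv2.imwrite('pics/w4.png',vision.camera('wrist')[100:340,180:440].repeat(3,0).repeat(3,1)[:600])
cv2.imwrite('pics/s8.png',cv2.resize(vision.camera('scene')[110:260,200:350],None,fx=4,fy=4,interpolation=cv2.INTER_CUBIC))
cv2.imwrite('pics/t8.png',cv2.resize(vision.camera('top')[230:330,310:430],None,fx=5,fy=5,interpolation=cv2.INTER_CUBIC))
E
```

```text
time: 13.42
position: [0.4824, 0.0435, 0.2095]
tool_rot: [0.495, -0.504, 0.506, -0.496]
ft_force: [1.2, 0.7, -1.3]
grip_width: 0.0476
```

View pics/w4.png

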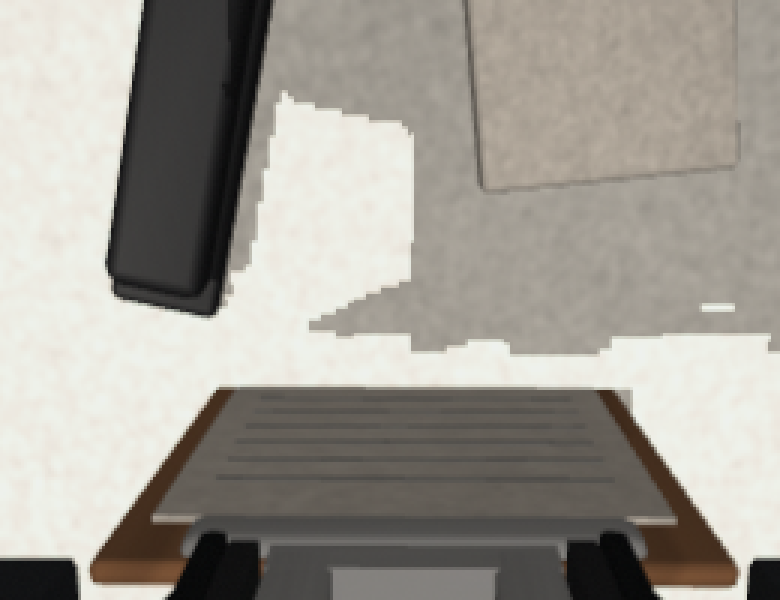

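View pics/s8.png

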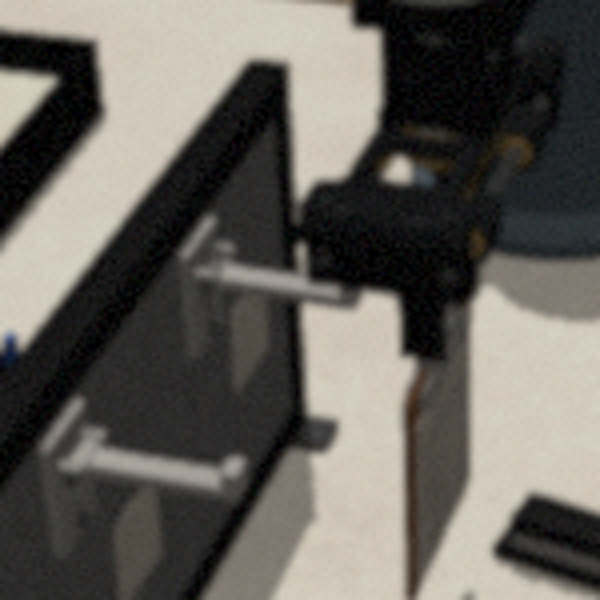

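View pics/t8.png

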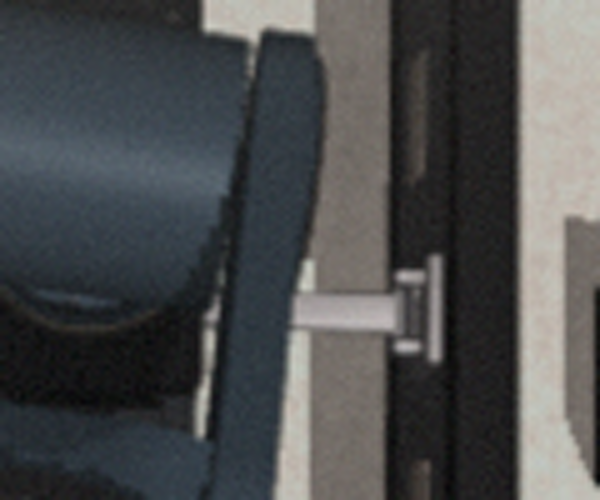

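```bash
python3 - <<'E'
from h import *
print(onplane('top',379,292.2,.205), onplane('top',388,292.2,.205))
for z in (.203,.207,.211): print(proj('scene',(.4805,-.002,z)), proj('scene',(.644,-.006,z+.004)))
E
```

```text
[ 0.477387   -0.05150942  0.205     ] [ 0.47750997 -0.06798607  0.205     ]
[288.14083592 184.31677365] [258.85436441 231.58195177]
[288.07908665 182.59169917] [258.70620049 229.75412205]
[288.01704551 180.85847068] [258.55724302 227.91650271]
```

```bash
python3 -m crank '[[0.03,0,-0.005,0,0,0,-1],[0.055,0,-0.005,0,0,0,-1],[0.075,0,-0.005,0,0,0,-1],[0.09,0,-0.005,0,0,0,-1],[0.09,0,-0.005,0,0,0,-1]]'
```

```text
time: 14.2
position: [0.477, -0.0017, 0.2089]
tool_rot: [0.495, -0.505, 0.505, -0.495]
ft_force: [-0.1, 0.0, -1.8]
grip_width: 0.0478
```

```bash
python3 - <<'E'
from h import *
cv2.imwrite('pics/w5.png',vision.camera('wrist')[150:350,200:440].repeat(3,0).repeat(3,1))
cv2.imwrite('pics/s9.png',cv2.resize(vision.camera('scene')[130:250,220:340],None,fx=5,fy=5,interpolation=cv2.INTER_CUBIC))
E
```

```text
(no output)
```

View pics/w5.png

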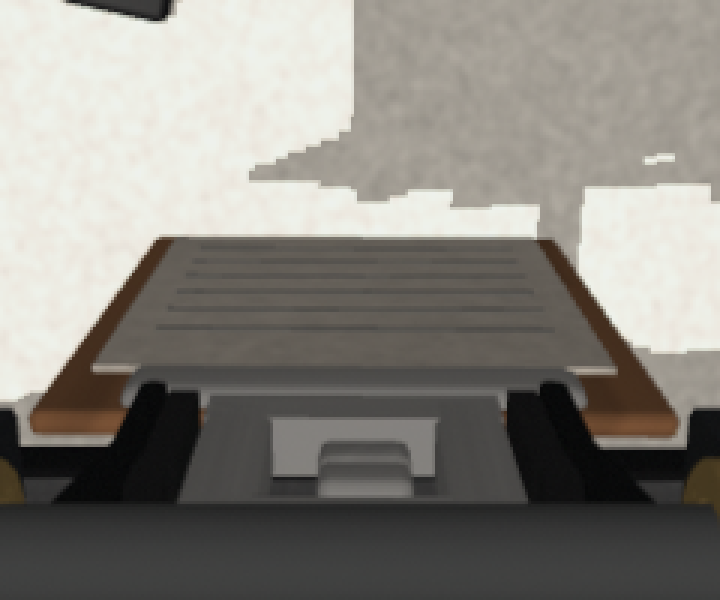

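View pics/s9.png

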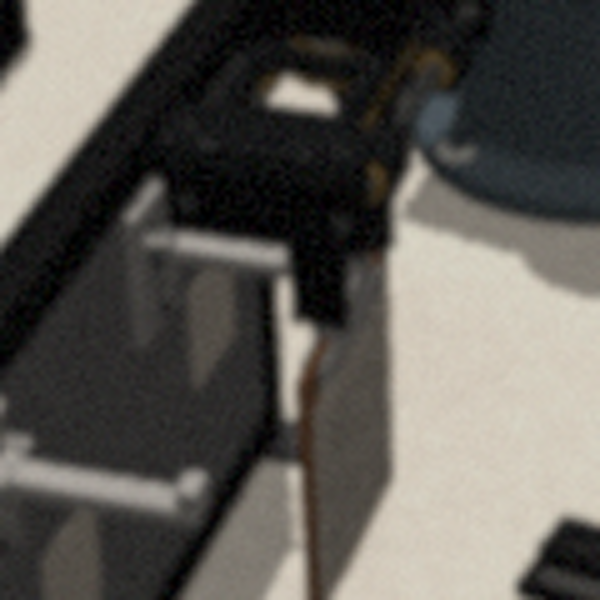

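```bash
python3 -m crank '[[0.015,0,0.003,0,0,0,-1],[0.03,0,0.003,0,0,0,-1],[0.045,0,0.003,0,0,0,-1],[0.06,0,0.003,0,0,0,-1],[0.065,0,0.003,0,0,0,-1],[0.065,0,0.003,0,0,0,-1]]'; python3 -m crank '[[0,0.008,0,0,0,0,-1],[0,0.016,0,0,0,0,-1],[0,0.02,0,0,0,0,-1],[0,0.02,0,0,0,0,-1]]'
```

```text
time: 15.05
position: [0.4777, -0.0337, 0.2089]
tool_rot: [-0.495, 0.505, -0.505, 0.495]
ft_force: [-0.5, -1.3, -2.3]
grip_width: 0.048
time: 15.55
position: [0.4776, -0.0333, 0.1986]
tool_rot: [-0.495, 0.505, -0.504, 0.495]
ft_force: [0.5, -0.8, -1.4]
grip_width: 0.048
```

```bash
python3 -m crank '[[0,0.004,0,0,0,0,-1],[0,0.004,0,0,0,0,-1]]'; python3 -m crank '[[0,0.002,0,0,0,0,-1],[0,0.002,0,0,0,0,-1]]'; python3 -m crank '[[0,0.002,0,0,0,0,-1],[0,0.002,0,0,0,0,-1]]'
```

```text
time: 15.8
position: [0.4777, -0.0335, 0.1968]
tool_rot: [-0.495, 0.505, -0.505, 0.495]
ft_force: [0.2, -0.6, -1.5]
grip_width: 0.0475
time: 16.05
position: [0.4779, -0.0335, 0.1962]
tool_rot: [0.495, -0.504, 0.505, -0.495]
ft_force: [0.3, 0.3, 1.2]
grip_width: 0.0477
time: 16.3
position: [0.478, -0.0335, 0.1958]
tool_rot: [0.495, -0.504, 0.505, -0.496]
ft_force: [-1.6, 1.0, 6.8]
grip_width: 0.0479
```

```bash
python3 -m crank '[[0,-0.002,0,0,0,0,-1],[0,-0.002,0,0,0,0,-1],[0,-0.002,0,0,0,0,0.2],[0,-0.002,0,0,0,0,0.6],[0,-0.002,0,0,0,0,1],[0,-0.002,0,0,0,0,1],[0,-0.002,0,0,0,0,1],[0,-0.002,0,0,0,0,1],[0,-0.002,0,0,0,0,1]]'
python3 - <<'E'
from h import *
cv2.imwrite('pics/w6.png',vision.camera('wrist')[150:350,200:440].repeat(3,0).repeat(3,1))
cv2.imwrite('pics/s10.png',cv2.resize(vision.camera('scene')[130:250,220:340],None,fx=5,fy=5,interpolation=cv2.INTER_CUBIC))
E
```

```text
time: 17.42
position: [0.4777, -0.0335, 0.1959]
tool_rot: [-0.495, 0.505, -0.505, 0.495]
ft_force: [-0.3, 0.5, 0.1]
grip_width: 0.0866
```

View pics/w6.png

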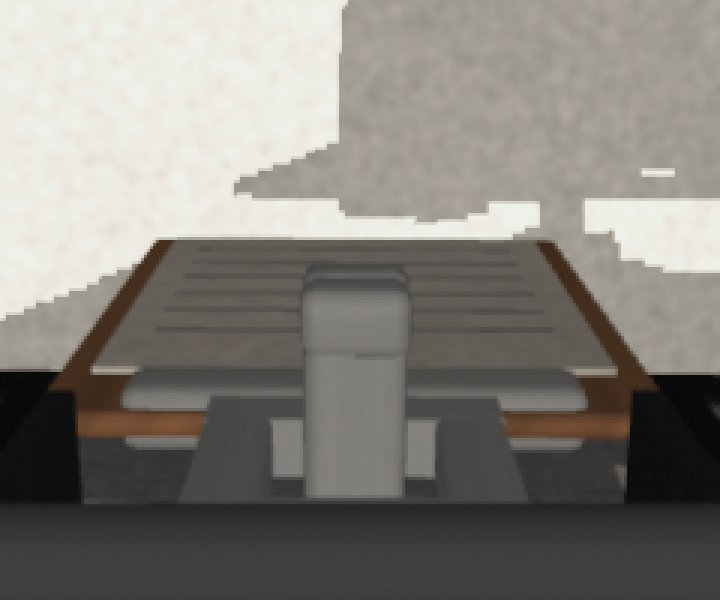

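View pics/s10.png

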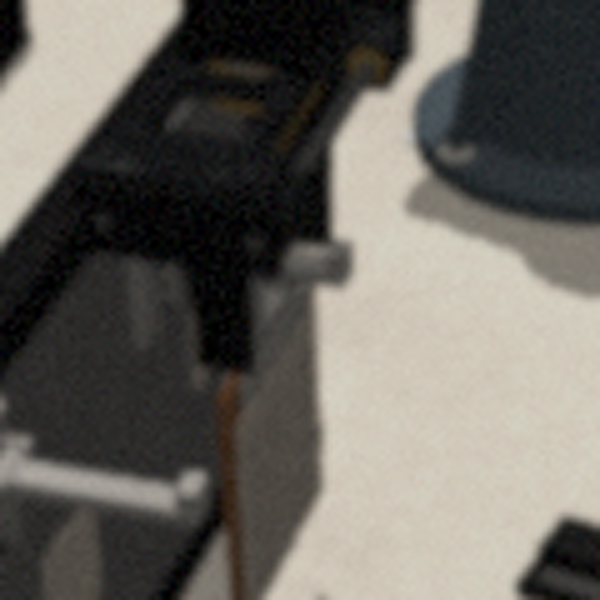

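```bash
python3 -m crank '[[0,-0.03,0,0,0,0,1],[0,-0.1,0,0,0,0,1],[0,-0.2,0,0,0,0,1],[0,-0.228,0.03,0,0,0,0],[-0.02,-0.228,0.14,0,0,0,0],[-0.039,-0.228,0.25,0,0,0,0],[-0.039,-0.228,0.332,0,0,0,0],[-0.039,-0.228,0.332,0,0,0,0],[-0.039,-0.228,0.332,0,0,0,0]]'
python3 - <<'E'
from h import *
cv2.imwrite('pics/w7.png',vision.camera('wrist'))
cv2.imwrite('pics/s11.png',cv2.resize(vision.camera('scene')[110:310,180:340],None,fx=3,fy=3,interpolation=cv2.INTER_CUBIC))
E
```

```text
time: 18.65
position: [0.6431, -0.0169, 0.3092]
tool_rot: [-0.496, 0.505, -0.504, 0.495]
ft_force: [-0.6, 0.4, 0.6]
grip_width: 0.0444
```

View pics/w7.png

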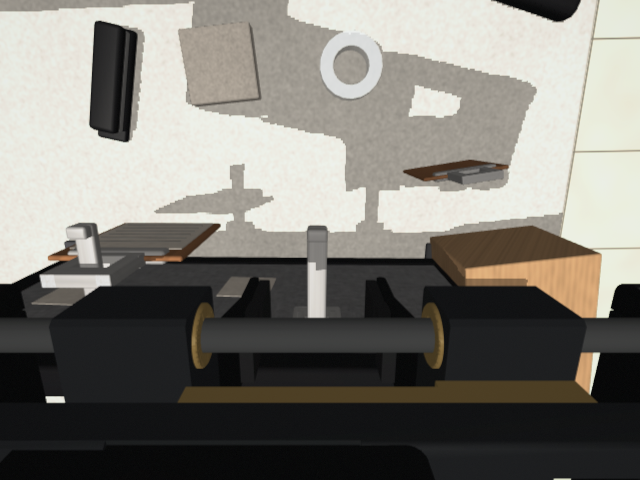

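View pics/s11.png

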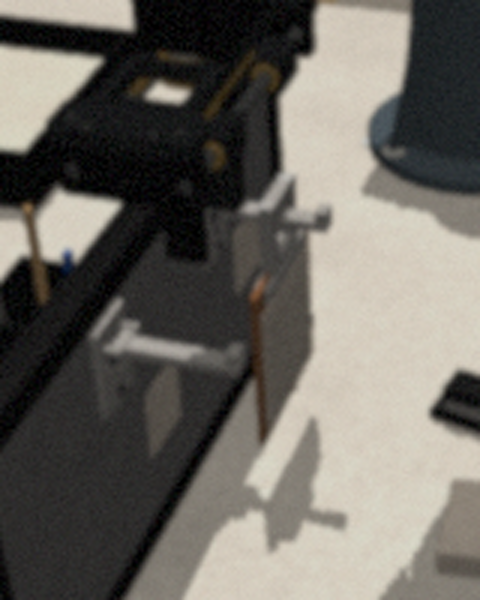

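```bash
python3 -m crank '[[0,0.08,0.001,0,0,0,0],[0,0.16,0.001,0,0,0,0],[0,0.2,0.001,0,0,0,0],[0,0.218,0.001,0,0,0,0],[0,0.218,0.001,0,0,0,0],[0,0.218,0.001,0,0,0,-0.5],[0,0.218,0.001,0,0,0,-0.5]]' 5
python3 -m crank '[[0,0,0,0,0,0,-1],[0,0,0,0,0,0,-1],[0,0,0,0,0,0,-1],[0,0,0,0,0,0,-1],[0,0,0,0,0,0,-1]]' 5
```

```text
time: 19.62
position: [0.6452, -0.0172, 0.2022]
tool_rot: [0.495, -0.504, 0.505, -0.496]
ft_force: [0.5, -1.1, -0.7]
grip_width: 0.0308
time: 20.25
position: [0.6427, -0.017, 0.2011]
tool_rot: [-0.496, 0.506, -0.504, 0.494]
ft_force: [-5.6, 0.3, 4.3]
grip_width: 0.014
```

```bash
python3 -m crank '[[0,-0.005,-0.001,0,0,0,-1],[0.001,-0.01,-0.001,0,0,0,-1],[0.002,-0.021,-0.001,0,0,0,-1],[0.004,-0.031,-0.001,0,0,0,-1],[0.007,-0.041,-0.001,0,0,0,-1],[0.007,-0.041,-0.001,0,0,0,-1]]' 5
python3 - <<'E'
from h import *
cv2.imwrite('pics/s12.png',cv2.resize(vision.camera('scene')[150:300,180:300],None,fx=4,fy=4,interpolation=cv2.INTER_CUBIC))
E
```

```text
time: 21.0
position: [0.6427, -0.0203, 0.2218]
tool_rot: [-0.496, 0.505, -0.504, 0.495]
ft_force: [-5.6, 0.5, -0.6]
grip_width: 0.0138
```

View pics/s12.png

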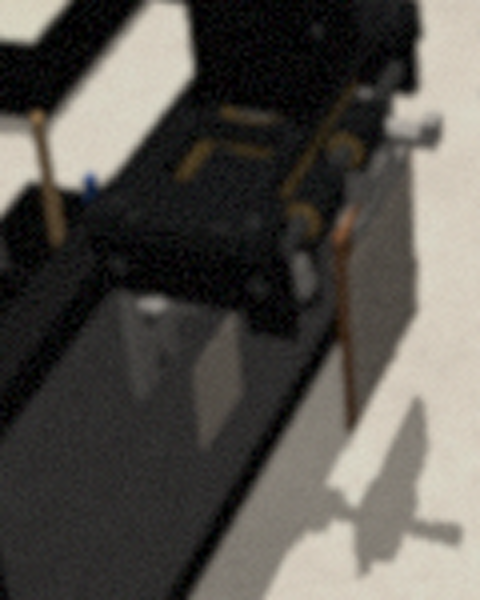

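```bash
python3 -m crank '[[0.004,-0.01,-0.001,0,0,0,-1],[0.009,-0.019,-0.001,0,0,0,-1],[0.015,-0.028,-0.001,0,0,0,-1],[0.021,-0.036,-0.001,0,0,0,-1],[0.028,-0.044,-0.001,0,0,0,-1],[0.036,-0.051,-0.001,0,0,0,-1],[0.044,-0.057,-0.001,0,0,0,-1],[0.053,-0.063,-0.001,0,0,0,-1],[0.062,-0.068,-0.001,0,0,0,-1],[0.072,-0.072,-0.001,0,0,0,-1]]' 5
python3 - <<'E'
from h import *
cv2.imwrite('pics/s13.png',cv2.resize(vision.camera('scene')[130:280,180:300],None,fx=4,fy=4,interpolation=cv2.INTER_CUBIC))
E
```

```text
time: 22.3
position: [0.6418, -0.0549, 0.2582]
tool_rot: [-0.495, 0.506, -0.503, 0.496]
ft_force: [-6.5, 4.5, -0.1]
grip_width: 0.0139
```

View pics/s13.png

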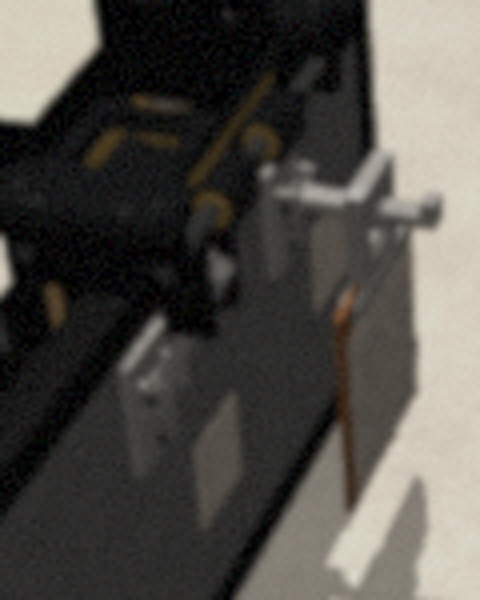

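```bash
python3 -m crank '[[0,0,0,0,0,0,-0.3],[0,0,0,0,0,0,-0.2],[0,0,0,0,0,0,-0.1],[-0.04,-0.01,0.002,0,0,0,-0.1],[-0.09,-0.012,0.002,0,0,0,-0.1],[-0.09,-0.012,0.002,0,0,0,-1],[-0.09,-0.012,0.002,0,0,0,-1],[-0.09,-0.012,0.002,0,0,0,-1],[-0.09,-0.012,0.002,0,0,0,-1],[-0.09,-0.012,0.002,0,0,0,-1]]' 20
python3 - <<'E'
from h import *
cv2.imwrite('pics/s14.png',cv2.resize(vision.camera('scene')[130:280,180:300],None,fx=4,fy=4,interpolation=cv2.INTER_CUBIC))
E
```

```text
time: 23.6
position: [0.6447, -0.0121, 0.2633]
tool_rot: [-0.495, 0.505, -0.505, 0.495]
ft_force: [-0.9, 0.0, 0.0]
grip_width: 0.0017
```

View pics/s14.png

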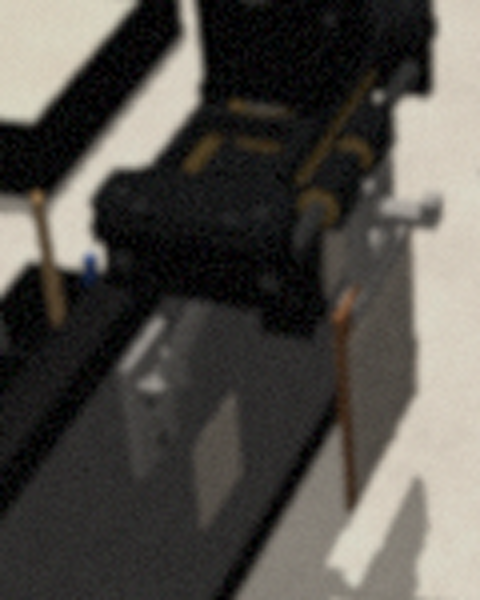

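```bash
python3 -m crank '[[0.03,0,0,0,0,0,-1],[0.05,0,0,0,0,0,-1],[0.065,0,0,0,0,0,-1],[0.08,0,0,0,0,0,-1],[0.09,0,0,0,0,0,-1],[0.09,0,0,0,0,0,-1]]'; python3 -m crank '[[0.003,0,0,0,0,0,-1],[0.003,0,0,0,0,0,-1]]'
```

```text
time: 24.4
position: [0.6437, -0.0576, 0.2631]
tool_rot: [0.496, -0.504, 0.505, -0.495]
ft_force: [0.1, 0.3, 0.2]
grip_width: 0.0001
time: 24.65
position: [0.6437, -0.058, 0.2631]
tool_rot: [-0.496, 0.505, -0.504, 0.495]
ft_force: [0.3, 2.0, 1.1]
grip_width: 0.0002
```

```bash
python3 -m crank '[[0.003,0,0,0,0,0,-1],[0.003,0,0,0,0,0,-1]]'
```

```text
time: 24.9
position: [0.6437, -0.0594, 0.2632]
tool_rot: [-0.495, 0.505, -0.504, 0.495]
ft_force: [-0.6, 1.4, -0.3]
grip_width: 0.0007
```

```bash
python3 -m crank '[[0.002,0,0,0,0,0,-1],[0.002,0,0,0,0,0,-1]]'
```

```text
time: 25.15
position: [0.6437, -0.0605, 0.2633]
tool_rot: [-0.495, 0.505, -0.505, 0.495]
ft_force: [0.0, 2.3, 0.3]
grip_width: 0.0006
```

```bash
python3 -m crank '[[0.002,0,0,0,0,0,-1],[0.002,0,0,0,0,0,-1]]'
```

```text
time: 25.4
position: [0.6436, -0.0617, 0.2634]
tool_rot: [-0.495, 0.505, -0.505, 0.495]
ft_force: [-1.0, 1.3, 0.1]
grip_width: 0.0008
```

```bash
python3 -m crank '[[0.002,0,0,0,0,0,-1],[0.002,0,0,0,0,0,-1]]'
```

```text
time: 25.65
position: [0.6436, -0.0625, 0.2635]
tool_rot: [-0.495, 0.505, -0.504, 0.495]
ft_force: [-0.6, 2.0, 1.8]
grip_width: 0.0005
```

```bash
python3 -m crank '[[0.002,0,0,0,0,0,-1],[0.002,0,0,0,0,0,-1]]'
```

```text
time: 25.9
position: [0.6436, -0.0626, 0.2635]
tool_rot: [-0.495, 0.505, -0.504, 0.496]
ft_force: [-0.6, 4.9, 1.2]
grip_width: 0.0004
```

```bash
python3 -m crank '[[0.002,0,0,0,0,0,-1],[0.002,0,0,0,0,0,-1]]'
```

```text
time: 26.15
position: [0.6436, -0.0627, 0.2635]
tool_rot: [-0.495, 0.506, -0.504, 0.496]
ft_force: [-0.7, 6.4, 2.1]
grip_width: 0.0006
```

```bash
python3 -m crank '[[0.002,0,0,0,0,0,-1],[0.002,0,0,0,0,0,-1]]'
```

```text
time: 26.4
position: [0.6436, -0.0627, 0.2635]
tool_rot: [-0.494, 0.506, -0.503, 0.497]
ft_force: [-0.7, 9.1, 3.3]
grip_width: 0.0008
```

```bash
python3 -m crank '[[0.002,0,0,0,0,0,-1],[0.002,0,0,0,0,0,-1]]'
```

```text
time: 26.65
position: [0.6436, -0.0628, 0.2635]
tool_rot: [-0.494, 0.506, -0.503, 0.497]
ft_force: [-1.7, 10.7, 2.6]
grip_width: 0.0003
```

```bash
python3 -m crank '[[0.001,0,0,0,0,0,-1],[0.001,0,0,0,0,0,-1],[0.001,0,0,0,0,0,-1],[0.001,0,0,0,0,0,-1],[0.001,0,0,0,0,0,-1],[0.001,0,0,0,0,0,-1]]'
python3 - <<'E'
from h import *
cv2.imwrite('pics/s15.png',cv2.resize(vision.camera('scene')[110:310,160:320],None,fx=3,fy=3,interpolation=cv2.INTER_CUBIC))
E
```

```text
time: 27.4
position: [0.6436, -0.0628, 0.2635]
tool_rot: [-0.494, 0.506, -0.503, 0.497]
ft_force: [-0.5, 11.2, 2.6]
grip_width: 0.0005
```

View pics/s15.png

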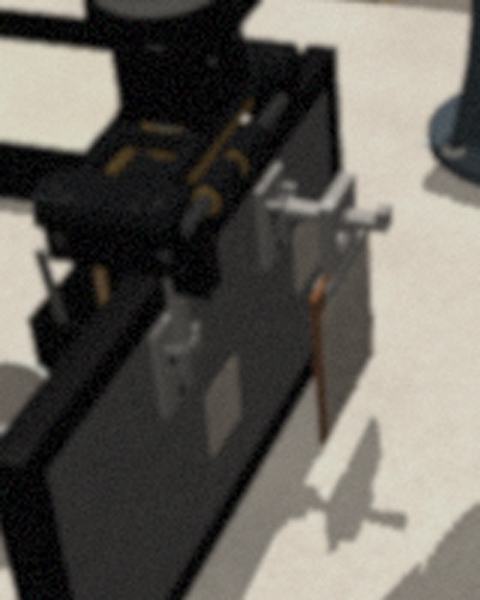

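```bash
python3 -m crank '[[-0.02,0,0,0,0,0,-1],[-0.06,0,0,0,0,0,-1],[-0.1,-0.1,0,0,0,0,-1],[-0.16,-0.2,0,0,0,0,-1],[-0.3,-0.25,0,0,0,0,-1],[-0.4,-0.25,0,0,0,0,-1],[-0.5,-0.25,0,0,0,0,-1],[-0.5,-0.25,0,0,0,0,-1],[-0.5,-0.25,0,0,0,0,-1],[-0.5,-0.25,0,0,0,0,-1]]'
python3 - <<'E'
from h import *
cv2.imwrite('pics/s16.png',cv2.resize(vision.camera('scene')[110:310,160:320],None,fx=3,fy=3,interpolation=cv2.INTER_CUBIC))
cv2.imwrite('pics/t16.png',vision.camera('top'))
o=robot.get_obs();print(o['ft_force'])
E
```

```text
time: 28.7
position: [0.6485, 0.1815, 0.3883]
tool_rot: [0.495, -0.505, 0.505, -0.495]
ft_force: [-0.1, 0.0, 0.6]
grip_width: 0.0007
[ 0.14924971 -0.03061307  0.10268396]
```

View pics/s16.png

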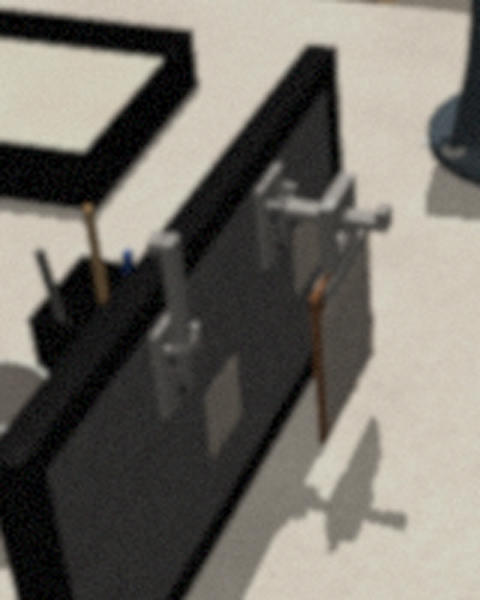

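View pics/t16.png

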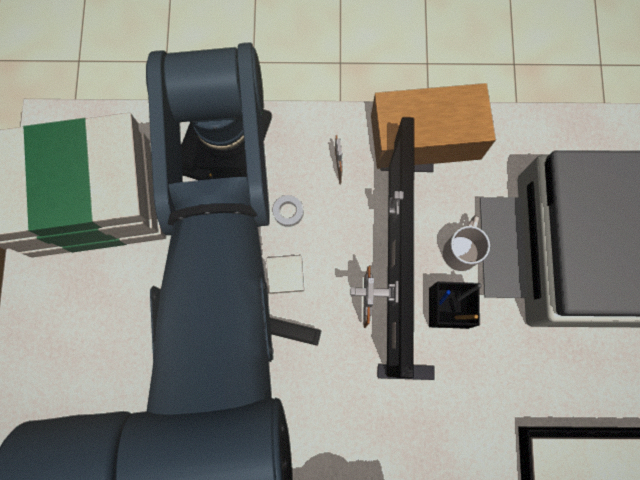

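```bash
python3 -c "
from h import *
o=robot.get_obs();print(o['time'],np.abs(o['joint_velocities']).max(),o['ft_force'])
print(robot.hand_in())"
```

```text
28.8 0.0014836417481274686 [ 0.14924971 -0.03061307  0.10268396]
the job is handed in; nothing more can be done
None
```

I moved the clipboard to the spare hook, and the job is handed in at 28.8 s of the 72 s allowed. No verdict was reported, so what follows rests on my own readings.

- **Spare arm down:** I pushed the arm out from behind over the screen, folded it down and pressed it on its stop. The wrist sensor read 9–12 N vertically for about 0.9 s, and the arm stopped sinking. By touch its pivot sits about 4 mm below nominal.
- **Clipboard moved:** I gripped the head by its sides; the opening of 47.7 mm fits the 48 mm head of the largest clipboard. I lifted it 13 mm over the lip, carried it across and lowered it until the bar took the weight. I then released it, and the pictures show it hanging centred on the arm, between plate and lip.
- **Emptied arm up:** I raised this arm in a light 5 N pinch, then pressed it flat. The sensor read 9–11 N for about 1 s, and the arm stopped at the position expected for flat.

**Last checks:**
- The final scene and top pictures show the clipboard hanging upright on the lowered spare arm and the other arm upright.
- Of the loose items, those I could see in the last top picture looked unmoved. The arm hid the hole punch and part of the stapler, so I did not check those there.
- The robot was standing clear with about 0 N on the wrist and no motion.

**Disagreements:**
- The scene camera put the spare arm's lip about 6 mm lower than touch did. I trusted touch, and the contact height when hanging agreed with it.
- A sideways force of about 6 N showed while I pinched the arm to raise it. That is well under 25 N.

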